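# Hang the red flap on the damp box

## Robot

A 7-joint arm with a two-finger parallel gripper is mounted at the origin on the work surface. World frame = base frame: x ahead of the robot, y to its left, z up, the work surface at z = 0. Lengths are in m, angles in rad, forces in N, time in s.
With the tool pointing down it reaches from about 0.425 to 0.95 m from the base axis. Payload 4.7 kg.
Tool frame: the origin (TCP) lies on the centre line of the jaws, within the pads' length; the fingertips stand robot.nose_length ahead of it and the grasp point (between the pads) lies 8 mm behind it (robot.nose_length is the distance from the TCP to the fingertips, in m); z points along the fingers, y is the line along which they close (so a half turn about z gives the same grasp; the last joint's range is limited). The gripper opens to 85 mm and grips with 20 to 120 N. Pads are 22 mm wide; open, the fingers measure 114 mm over their backs; the gripper's body (76 mm by 85 mm) begins 54 mm behind the grasp point. The pads swing forward as they close: fully open they stand 13 mm farther back than shut.
Start: joints at [1.246, 0.469, -0.049, 1.532, 0.024, 1.141, -0.082], TCP at [0.197, -0.646, 0.242] pointing down, gripper open.
Joint ranges: [-2.59, 2.59], [-0.33, 1.99], [-1.39, 1.29], [0.1, 2.45], [-1.04, 4.18], [0.21, 1.99], [-2.66, 2.66]. Speed limits (rad/s): [2.57, 2.57, 3.14, 3.14, 3.14, 3.14, 3.14].

## Interface

Orientations are given as [roll, pitch, yaw] about the fixed x, y, z axes, in that order (R = Rz(yaw) Ry(pitch) Rx(roll)).
In Python, from plant import robot gives the robot as it stands. Calls block until the motion is done:
- robot.goto(position, orientation): joint-space move of the TCP to a pose.
- robot.move_straight(position, vel=0.15, attitude=None, contact_N=None): straight line of the TCP; attitude=None keeps the orientation; vel is the mean speed in m/s. With contact_N (N) it stops when the force on the tool has changed by that much, and returns True; else False.
- robot.move_joints(angles): joint-space move.
- robot.grip(opening, strength=None): opening from 0.0 (shut) to 1.0 (fully open); strength is the grip in N (None keeps the last); returns when the fingers have stopped.
- robot.sleep(seconds).
- robot.inverse_kinematics(position, orientation): joint angles nearest the present ones, or None.
- robot.sense(): the state.
- robot.grab_frame(name): name is "side" or "top" or "wrist"; returns a dict with "image" (384x512x3 uint8, red, green, blue), "range_z" (384x512 float32, m along the optical axis (not along the pixel's ray), 0 where there is no reading), "fx", "fy", "cx", "cy" (pixels), "R" (3x3) and "t" (3): a world point X has camera coordinates R X + t. Camera axes: x right, y down, z forward; pixel columns grow to the right and rows downward; lengths in m; the calibration is good to about 2 mm. A picture is of the moment at which its call begins.
A pose or a line that the arm cannot do raises robot.IKError and nothing moves.
- robot.close_job(): hands the job in; it is judged then, once.
The state is a dict: "t": time; "joint_pos": joint angles; "joint_velocities": joint speeds; "effort": joint torques, N m; "tcp_pos": TCP position; "tcp_rot": TCP orientation; "wrist_force": force on the tool from outside, world axes, zero at the start; "torque": the same for the moment, N m; "opening": opening from 0.0 (shut) to 1.0 (fully open); "gripper_force": force on a finger pad.
Only numpy, scipy, OpenCV 4.12 (cv2) and the standard library are available. Lean on these libraries where they do the work, as an engineer would, in place of code of your own. Each camera call takes 0.05 s, during which the arm holds its last target. There are 200 camera calls.

## Task

Hang the red flap on the open front (the side away from the robot) of the white damp box: pick it out of its wooden rest by the grip on top and lower it so that both its knuckles come down over the box's two brass pins, and let go only once they sit on the pins, leaving it hanging still. Leave the smaller green flap and the brown jug where they stand.

Things in the scene. Friction and masses are not known exactly. Their poses are not given: they have to be found in the camera images.
- red_flap: Upright red board 124 wide (y), 14 thick, 0.3 kg, in a rest. Origin mid hinge line, z up; symmetric. Foot at z -90; steel bar on top, 208 long, top at +20; on it a red grip 36 (y) x 22 (x), z 20 to 72: grasp at z +52. Under the bar's ends (y +-96) steel knuckles 16 long: inverted U 13 wide inside, its roof at z +5, flaring to a mouth 37 wide at z -20. All mm.
- pin_line (a point): Midpoint between the two brass pins before the fixed white damp box, 120 mm above the table; y along the pins, x away from the box (and robot), z up. Pins 10 mm thick, from 76 to 122 mm either side, ending at steel brackets 34 mm high. Box 270 wide, 180 deep, 138 high, its open front 35 mm from here, towards the robot. Hung, the red flap's origin lies here (15 mm play along y), board between the pins.
- green_flap: Bystander: smaller green flap, board 90 mm wide, knuckles at y +-64 mm; too narrow for these pins. Heights, axes, origin as the red one. Each flap stands, foot 12 mm above the table, in the slot of a fixed dark wooden rest, 74 x 150 mm, 42 high; slot 26 wide, 30 deep, open-ended. Which rest holds which flap varies.
- jug: Bystander: brown clay jug with a side handle, 100 mm across, 150 mm high, standing to the left of the box. Origin at the centre of its underside.
There are look-alikes about, which are no part of the job. Several things have the shape of the red_flap; the one meant has the colours described above.

How it is judged:
By the outcome, as a careful person would: the job done as asked, in the order asked, and still so for the second after the job is handed in, with the robot touching nothing.
It also fails if it takes over 48 s, if anything falls off the work surface, if the arm or the gripper's body presses on something with over 40 N, if the wrist force passes 120 N, or if a joint passes its speed limit or range.

## Working session

There is one attempt and no reset: what is moved stays moved. The work goes in short steps, each a Python script; the robot and the scene stay as the last script left them, time stands still between calls to the robot, and variables do not carry over. Pictures are saved under pics/ and viewed, at most 10 in all, crops included, and the job is handed in when it is done.

```bash
mkdir -p pics; ls
cat > h.py <<'E'
import numpy as np, cv2
from plant import robot
def snap(name,tag):
    f=robot.grab_frame(name); cv2.imwrite(f'pics/{tag}.png',f['image'][:,:,::-1]); np.savez(f'{tag}.npz',**f); return f
def world(f):
    z=f['range_z']; v,u=np.mgrid[:z.shape[0],:z.shape[1]]
    c=np.stack([(u-f['cx'])/f['fx']*z,(v-f['cy'])/f['fy']*z,z],-1)
    W=(c-f['t'])@f['R']; W[z==0]=np.nan; return W
E
python3 - <<'E'
from h import *
a=snap('top','top0');b=snap('side','side0')
s=robot.sense();print({k:np.round(v,3) for k,v in s.items()}, robot.nose_length)
cv2.imwrite('pics/both.png',cv2.resize(np.hstack([a['image'],b['image']])[:,:,::-1],(800,300)))
for f in(a,b): print(np.round(-f['R'].T@f['t'],3),f['fx'])
E
```

```text
pics
{'t': np.float64(0.1), 'joint_pos': array([ 1.246,  0.469, -0.049,  1.534,  0.024,  1.141, -0.082]), 'joint_velocities': array([ 0.001, -0.002,  0.002, -0.003, -0.001,  0.   , -0.001]), 'effort': array([ 0.0000e+00, -5.1152e+01, -4.7000e-02, -2.3839e+01,  1.1000e-02,
        4.0000e-03, -0.0000e+00]), 'tcp_pos': array([ 0.197, -0.645,  0.241]), 'tcp_rot': array([-3.14 ,  0.   ,  0.296]), 'wrist_force': array([-0.451,  0.002, -0.367]), 'torque': array([ 0.043, -0.027, -0.033]), 'gripper_force': np.float64(0.0), 'opening': np.float64(0.999)} 0.011
[ 0.199 -0.071  1.629] 498.94455684778893
[-0.131  0.818  0.72 ] 354.4570639556734
```

View pics/top0.png

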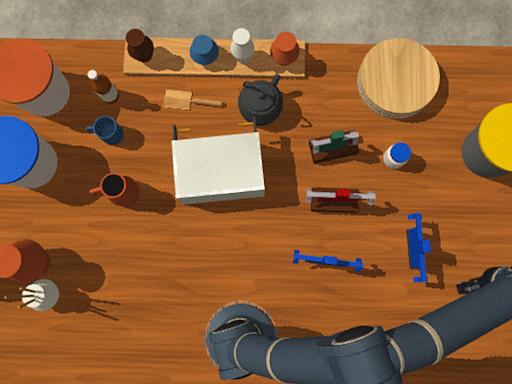

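View pics/side0.png

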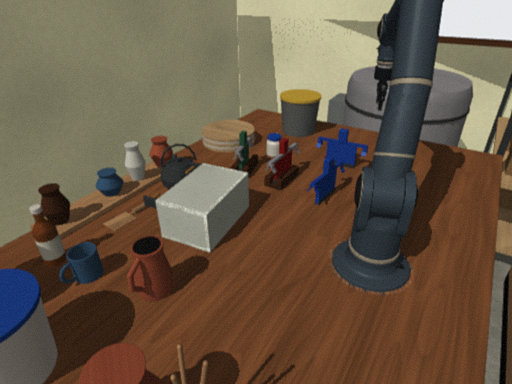

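The top view shows the red flap at (341,197), the green one at (335,143), the box at (218,167), and its pins at about (183,130) and (247,122). A kettle stands near the right bracket at (260,100). Next I measure from the top depth.

Run:
```python
from h import *
f=dict(np.load('top0.npz'));W=world(f);hsv=cv2.cvtColor(f['image'],cv2.COLOR_RGB2HSV)
def st(n,m):
    P=W[m];P=P[~np.isnan(P).any(1)];print(n,len(P),np.round(np.median(P,0),3),np.round(np.percentile(P,5,0),3),np.round(np.percentile(P,95,0),3)) ; return P
def box(u0,u1,v0,v1):
    m=np.zeros(W.shape[:2],bool);m[v0:v1,u0:u1]=1;return m
H,S,V=cv2.split(hsv)
b=box(295,390,175,220)
st('redgrip',b&(W[...,2]>.15)); 
P=st('flap bar',b&(W[...,2]>.105)&(W[...,2]<.135))
c=P.mean(0);u,s,vt=np.linalg.svd(P[:,:2]-c[:2]);print(vt[0],np.degrees(np.arctan2(-vt[0][0],vt[0][1])), np.ptp((P[:,:2]-c[:2])@vt[0]))
P=st('boxtop',box(165,275,125,210)&(W[...,2]>.125)&(S<60))
r=cv2.minAreaRect((P[:,:2]*1000).astype(np.float32));print(r)
st('green',box(300,370,120,165)&(W[...,2]>.15))
st('kettle',box(235,290,75,125)&(W[...,2]>.08))
m=box(165,270,110,142)&(W[...,2]>.08)&(W[...,2]<.15)
for v,u in np.argwhere(box(170,264,115,140)&(H>12)&(H<32)&(S>120)&(V>110)): print(u,v,np.round(W[v,u],3),f['image'][v,u]) if W[v,u,2]>.05 else 0
st('brL',m&box(168,180,110,142)&(V<90)); st('brR',m&box(250,264,110,142)&(V<90))
big=cv2.resize(f['image'][70:225,160:390],None,fx=3.4,fy=3.4,interpolation=2);cv2.imwrite('pics/crop.png',big[:,:,::-1])
# wrist cam offset
w=robot.grab_frame('wrist');s=robot.sense();print('wristcam',-w['R'].T@w['t']-s['tcp_pos'],w['R'],w['fx'])
```

```text
redgrip 110 [ 0.442 -0.295  0.171] [ 0.433 -0.313  0.157] [ 0.454 -0.281  0.178]
flap bar 322 [ 0.443 -0.28   0.12 ] [ 0.435 -0.394  0.11 ] [ 0.451 -0.2    0.126]
[-0.00950684 -0.99995481] 179.4552900228059 0.20768533849941792
boxtop 5124 [0.525 0.083 0.137] [ 0.443 -0.038  0.131] [0.61  0.204 0.143]
((551.278564453125, 84.74378204345703), (231.45579528808594, 270.20526123046875), 6.965458869934082)
green 112 [ 0.617 -0.28   0.172] [ 0.607 -0.297  0.153] [ 0.629 -0.263  0.178]
kettle 1355 [ 0.749 -0.043  0.104] [ 0.697 -0.097  0.085] [0.814 0.009 0.166]
250 122 [ 0.692 -0.011  0.051] [156 107  31]
251 122 [ 0.69  -0.014  0.056] [164 113  28]
252 122 [ 0.668 -0.02   0.127] [149 103  24]
242 123 [0.665 0.011 0.125] [180 123  33]
243 123 [0.665 0.008 0.125] [187 128  34]
244 123 [0.665 0.005 0.125] [195 138  33]
245 123 [0.666 0.002 0.122] [199 141  36]
246 123 [ 0.665 -0.001  0.125] [201 145  34]
247 123 [ 0.667 -0.004  0.12 ] [210 151  42]
248 123 [ 0.667 -0.007  0.12 ] [207 149  34]
249 123 [ 0.666 -0.01   0.123] [201 141  26]
250 123 [ 0.666 -0.014  0.123] [194 137  28]
251 123 [ 0.
[... 3025 characters left out ...]
77 132 [0.634 0.215 0.118] [111  67  19]
178 132 [0.632 0.211 0.123] [124  73  29]
179 132 [0.63  0.207 0.129] [125  76  32]
180 132 [0.633 0.205 0.121] [126  76  35]
181 132 [0.633 0.202 0.12 ] [128  71  28]
182 132 [0.633 0.199 0.12 ] [126  72  27]
183 132 [0.634 0.196 0.117] [133  72  27]
184 132 [0.635 0.193 0.116] [133  77  29]
177 139 [0.613 0.215 0.112] [113  71  41]
brL 45 [0.63  0.22  0.134] [0.608 0.215 0.123] [0.65  0.226 0.139]
brR 152 [ 0.702 -0.031  0.098] [ 0.651 -0.053  0.084] [ 0.715 -0.015  0.138]
wristcam [0.06872926 0.02055148 0.13085064] [[ 0.29071508 -0.9568043  -0.00320422]
 [-0.91884328 -0.28011189  0.27796467]
 [-0.26685533 -0.07786435 -0.96058595]] 311.3516208672177
```

View pics/crop.png

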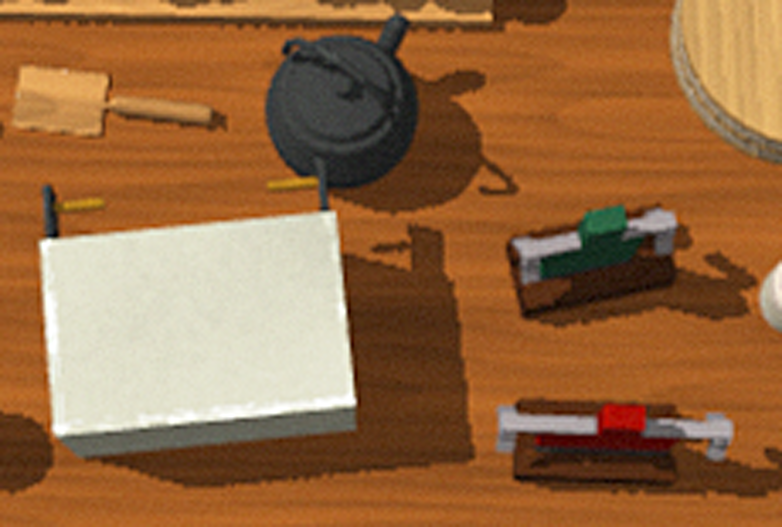

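The crop confirms the top-view layout. From depth, the pin midpoint is about (0.650, 0.097), yaw about 0.122. The red flap is at about (0.443, -0.296), yaw about -0.01. I'll go above the flap and look closer.

Run:
```python
from h import *
pi=np.pi
for yaw in(0,.122,pi,pi/2): 
  for p in([.443,-.296,.30],[.443,-.296,.146],[.65,.097,.36],[.65,.097,.164]):
    q=robot.inverse_kinematics(p,[pi,0,yaw]);print(yaw,p,None if q is None else np.round(q,2))
robot.goto([.443,-.296,.30],[pi,0,-.01])
f=snap('wrist','w1');W=world(f);print(robot.sense()['t'],robot.sense()['tcp_pos'])
img=f['image'].astype(int);Z=W[...,2]
near=(abs(W[...,0]-.443)<.06)&(abs(W[...,1]+.296)<.13)
def st(n,m):
    P=W[m];print(n,len(P),*(np.round(g,3) for g in(np.median(P,0),np.percentile(P,3,0),np.percentile(P,97,0))));return P
P=st('griptop',near&(Z>.165)&(Z<.19))
P=P[:,:2];print(cv2.minAreaRect((P*1000).astype(np.float32)))
P=st('bar',near&(Z>.112)&(Z<.13)&(img.max(-1)-img.min(-1)<40));print(cv2.minAreaRect((P[:,:2]*1000).astype(np.float32)))
c=P.mean(0);v=np.linalg.svd(P[:,:2]-c[:2],full_matrices=False)[2][0];print(np.arctan2(-v[0],v[1]))
```

```text
0 [0.443, -0.296, 0.3] [ 0.67  0.2  -0.18  1.79  0.04  1.16 -1.1 ]
0 [0.443, -0.296, 0.146] [ 0.64  0.36 -0.16  1.96  0.08  0.83 -1.13]
0 [0.65, 0.097, 0.36] [ 0.31  0.48 -0.8   1.38  0.34  1.42 -2.05]
0 [0.65, 0.097, 0.164] [ 0.21  0.59 -0.62  1.63  0.38  1.04 -2.09]
0.122 [0.443, -0.296, 0.3] [ 0.68  0.2  -0.2   1.79  0.04  1.16 -0.98]
0.122 [0.443, -0.296, 0.146] [ 0.66  0.36 -0.19  1.96  0.09  0.83 -1.02]
0.122 [0.65, 0.097, 0.36] [ 0.32  0.48 -0.82  1.38  0.35  1.42 -1.94]
0.122 [0.65, 0.097, 0.164] [ 0.22  0.59 -0.63  1.63  0.39  1.05 -1.98]
3.141592653589793 [0.443, -0.296, 0.3] [ 1.13  0.27 -0.75  1.76  0.19  1.19  1.9 ]
3.141592653589793 [0.443, -0.296, 0.146] [ 1.09  0.45 -0.74  1.94  0.38  0.9   1.73]
3.141592653589793 [0.65, 0.097, 0.36] [ 0.42  0.55 -1.01  1.38  0.46  1.46  1.  ]
3.141592653589793 [0.65, 0.097, 0.164] [ 0.37  0.67 -0.88  1.62  0.56  1.12  0.91]
1.5707963267948966 [0.443, -0.296, 0.3] [ 0.92  0.22 -0.48  1.77  0.11  1.17  0.4 ]
1.5707963267948966 [0.443, -0.296, 0.146] [ 0.89  0.39 -0.47  1.95  0.23  0.85  0.29]
1.5707963267948966 [0.65, 0.097, 0.36] [ 0.33  0.49 -0.82  1.38  0.35  1.43 -0.49]
1.5707963267948966 [0.65, 0.097, 0.164] [ 0.29  0.62 -0.74  1.63  0.46  1.07 -0.59]
1.7917 [ 0.44239293 -0.29731158  0.29977613]
griptop 1109 [ 0.448 -0.298  0.173] [ 0.436 -0.315  0.168] [ 0.458 -0.281  0.175]
((446.916259765625, -297.8926696777344), (35.591644287109375, 22.16265106201172), 89.23123931884766)
bar 2578 [ 0.448 -0.277  0.121] [ 0.439 -0.397  0.113] [ 0.455 -0.198  0.123]
((446.8369140625, -297.7069396972656), (208.21800231933594, 20.499662399291992), 89.2977066040039)
3.1266683330225424
```

View pics/w1.png

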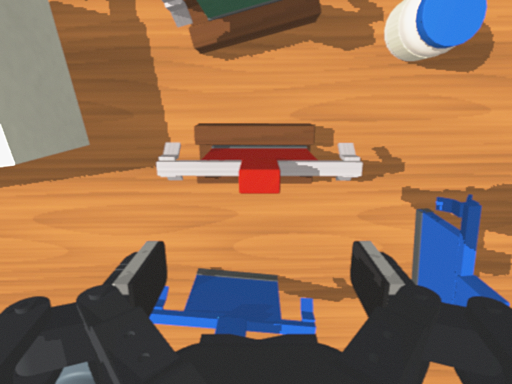

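The wrist view shows the red grip at (260,178) with the bar level. The grip centre is (0.447, -0.298) and its top is at 0.173, matching the top view. I'll grasp, lift and carry it above the pins.

Run:
```python
from h import *
pi=np.pi
robot.move_straight([.446,-.298,.147],vel=.12,attitude=[pi,0,-.013])
robot.grip(0.0,80)
s=robot.sense();print(s['t'],s['opening'],s['gripper_force'],s['tcp_pos'],s['wrist_force'])
robot.move_straight([.446,-.298,.345],vel=.15)
print(robot.sense()['wrist_force'])
robot.move_straight([.649,.097,.345],vel=.2,attitude=[pi,0,.122])
f=snap('wrist','w2');W=world(f);s=robot.sense();print(s['t'],s['tcp_pos'],s['tcp_rot'],s['opening'],s['wrist_force'])
g=snap('side','s2')
```

```text
3.7333 0.4145433036306544 80.36689639091492 [ 0.44641338 -0.29833563  0.14746222] [ 0.53365065 -0.90103459  2.0352421 ]
[-0.0436149  -0.29628075 -2.89927208]
7.6167 [0.64893195 0.09604991 0.34514847] [ 3.14106013e+00 -3.93543301e-05  1.20673747e-01] 0.4112870548897028 [ 0.22280504 -0.8541594  -3.02739625]
```

View pics/w2.png

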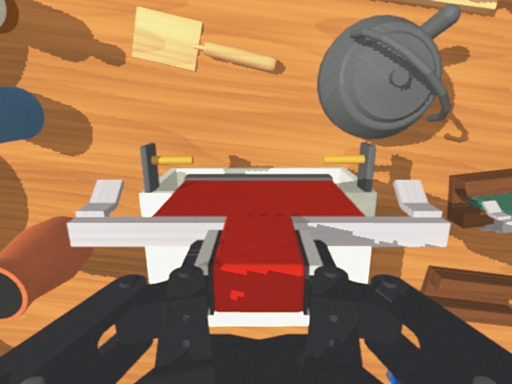

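View pics/s2.png

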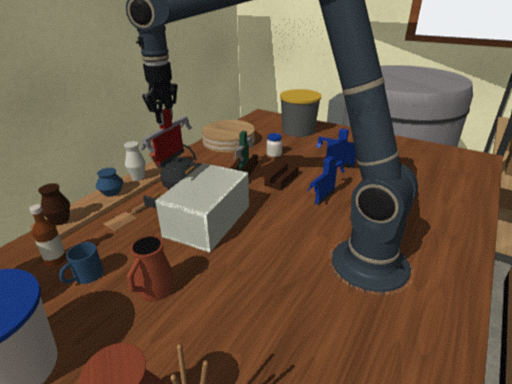

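The wrist view shows the flap held level, with the pins at (172,160) and (345,159) and the kettle clear. The side view confirms it's held upright. Now I measure the pins and the bar in the same frame.

Run:
```python
from h import *
f=dict(np.load('w2.npz'));W=world(f);Z=W[...,2];H,S,V=cv2.split(cv2.cvtColor(f['image'],cv2.COLOR_RGB2HSV))
def box(u0,u1,v0,v1):
    m=np.zeros(Z.shape,bool);m[v0:v1,u0:u1]=1;return m
def st(n,m):
    P=W[m];P=P[~np.isnan(P).any(1)];print(n,len(P),*(np.round(g,4) for g in(np.median(P,0),np.percentile(P,3,0),np.percentile(P,97,0))));return P
hc=(S>130)&(V>120)&(H>18)&(H<32)&(Z>.105)&(Z<.14)
L=st('pinL',box(145,205,150,170)&hc);R=st('pinR',box(315,370,150,170)&hc)
d=np.median(L,0)-np.median(R,0);print('yaw pins',np.arctan2(-d[0],d[1]))
gray=(S<60)&box(65,455,215,250)
B=st('bar',gray&(Z>.25)&(Z<.36));print(cv2.minAreaRect((B[:,:2]*1000).astype(np.float32)))
for n,m in(('l',B[:,1]>.15),('r',B[:,1]<.05)): print(n,np.median(B[m],0))
G=st('griptop',box(215,303,262,310)&(Z>.34));print(cv2.minAreaRect((G[:,:2]*1000).astype(np.float32)))
D=st('board',box(170,350,182,212)&(S>150)&(H<8)); A=np.c_[D,np.ones(len(D))];c=np.linalg.svd(D-D.mean(0),full_matrices=False)[2][2];print('normal',c)
```

```text
pinL 311 [0.6426 0.1957 0.1238] [0.6368 0.1745 0.121 ] [0.6477 0.2179 0.1255]
pinR 324 [6.671e-01 5.000e-04 1.235e-01] [ 0.6616 -0.0217  0.1202] [0.6722 0.0217 0.1253]
yaw pins 0.12528409569340757
bar 9376 [0.6529 0.0799 0.3189] [ 0.6346 -0.0021  0.3105] [0.6669 0.1945 0.3509]
((651.8397827148438, 96.36071014404297), (20.052392959594727, 208.95587158203125), 6.952565670013428)
l [0.64216777 0.17524909 0.31886839]
r [0.6604594  0.02111791 0.31871034]
griptop 4211 [0.6516 0.0963 0.3709] [0.6411 0.0804 0.3691] [0.661  0.1122 0.3719]
((650.5889892578125, 95.97642517089844), (21.334754943847656, 34.91898727416992), 5.9316301345825195)
board 5112 [0.6565 0.0966 0.2732] [0.6499 0.0418 0.2347] [0.6631 0.1517 0.3002]
normal [ 9.92899564e-01  1.18955303e-01 -3.03242432e-04]
```

Run:
```python
from h import *
pi=np.pi
robot.move_straight([.651,.098,.215],vel=.12,attitude=[pi,0,.124])
c=robot.move_straight([.651,.098,.158],vel=.03,contact_N=8)
f=snap('wrist','w3');s=robot.sense();print(c,s['t'],s['tcp_pos'],s['wrist_force'],s['torque'])
```

```text
True 10.4417 [0.65158151 0.0980493  0.165347  ] [-0.957871    0.01133004  5.63427275] [-0.00304078  0.23897758  0.03776734]
```

View pics/w3.png

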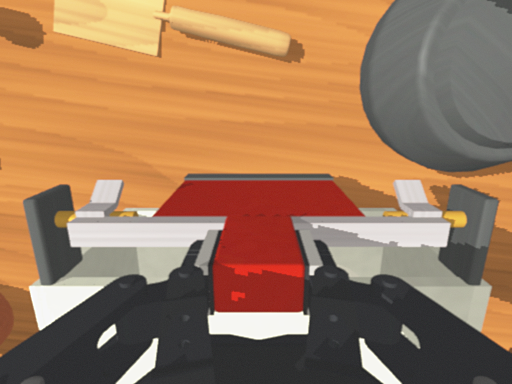

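Contact came at the predicted seating height. The picture shows both pins passing under the knuckles, at (65,218)/(125,214) and (455,218)/(395,214). I'll release, retreat and check.

Run:
```python
from h import *
robot.grip(0.75,20); robot.sleep(.3)
p=robot.sense()['tcp_pos'];print(robot.sense()['wrist_force'],robot.sense()['gripper_force'])
robot.move_straight([p[0],p[1],.33],vel=.1)
robot.sleep(.7)
f=snap('wrist','w4');g=snap('top','t4');W=world(f);Z=W[...,2]
near=(abs(W[...,0]-.65)<.06)&(abs(W[...,1]-.097)<.05)
G=W[near&(Z>.18)&(Z<.21)];print(robot.sense()['t'],len(G),np.median(G,0))
S=cv2.cvtColor(f['image'],cv2.COLOR_RGB2HSV)[...,1]
B=W[(abs(W[...,0]-.65)<.05)&(Z>.125)&(Z<.15)&(S<60)&(W[...,0]>.635-.122*(W[...,1]-.097))]
for lo,hi in((-.01,.05),(.14,.2)):
    b=B[(B[:,1]>lo)&(B[:,1]<hi)];print(len(b),np.median(b,0))
```

```text
[ 0.21468262  0.17607211 -0.73359392] 0.0
13.75 1011 [0.6523908  0.09816867 0.19098838]
855 [0.66247403 0.02003967 0.13891645]
927 [0.64405624 0.17265833 0.13910068]
```

View pics/w4.png

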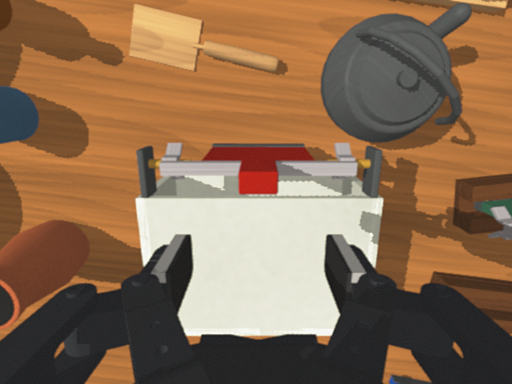

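The flap hangs level between the brackets, with its grip at (258,178), its bar at 0.139 on both sides (expected 0.140), and the gripper clear.

```bash
python3 -c "
from plant import robot
print(robot.close_job())"
```

```text
the job is handed in; nothing more can be done
None
```

The red flap hangs level on both brass pins at the front of the white box, the gripper is clear, and the job was handed in at about 14 s; I never touched the green flap or the jug.

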